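Find the stand that grips and set the glass sphere on it

TASK

One of the three steel stands still has its rubber core and grips the glossy top; the other two slip. Without lifting or tipping them, gently slide each stand about 5 cm towards the robot to feel how hard it drags, and leave it there; only then take the glass sphere off its wooden ring and set it down softly, not dropped, in the ring seat on the stand that dragged hardest. Do not let the sphere touch the sideboard, and do not disturb the other things on it.

Things in the scene. Friction and masses are not known exactly. Their poses are not given: they have to be found in the camera images.
- stand_a: one of three look-alike steel stands, about 0.65 kg: square sleeve 58 x 58 mm, flat top 45 mm up, on it a ring seat (outer diameter 42, bore 30, rim 52 mm up). Open below, slick feet. Origin: centre of the underside, z up, x and y square to the sides. The seated sphere's centre lies on the stand's axis, 72 mm above the origin.
- stand_b: one of three look-alike steel stands, about 0.65 kg: square sleeve 58 x 58 mm, flat top 45 mm up, on it a ring seat (outer diameter 42, bore 30, rim 52 mm up). Open below, slick feet. Origin: centre of the underside, z up, x and y square to the sides. The seated sphere's centre lies on the stand's axis, 72 mm above the origin.
- stand_c: one of three look-alike steel stands, about 0.65 kg: square sleeve 58 x 58 mm, flat top 45 mm up, on it a ring seat (outer diameter 42, bore 30, rim 52 mm up). Open below, slick feet. Origin: centre of the underside, z up, x and y square to the sides. The seated sphere's centre lies on the stand's axis, 72 mm above the origin.
- glass_sphere_center (a point): centre of the clear glass sphere, diameter 50 mm, 0.15 kg, resting at the start on the wooden ring with its centre 36 mm above the sideboard
- glass_sphere: the same glass sphere; its axes turn as it rolls, use the centre point
- wood_ring: turned wooden ring, fixed, outer diameter 42 mm, 16 mm high, on which the sphere rests at the start. Origin: centre of its underside
- sideboard: the sideboard, its glossy black top at height 0 (origin in the middle of the top). On it two of the stands slide on their own feet with 0.7 to 1.3 N; the third sits on a loose rubber core hidden inside and drags with 5 to 8.5 N; lifted, it would leave the core behind. Which one it is differs each time, and neither looks nor name tell it.
- bell: chrome desk bell, 84 mm across, 57 mm high, loose bystander; origin: centre of its underside
- tape_dispenser: orange tape dispenser, 130 x 55 mm, 69 mm high, loose bystander; origin: centre of its underside
- brass_dish: small brass bowl, 64 mm across, 18 mm high, loose bystander; origin: centre of its underside
- match_box: small wooden box, 40 x 60 x 16 mm, loose bystander; origin: centre of its underside
Things that resemble listed ones, but are neither listed nor needed, are in the scene too. What is shaped like the stand_a but turquoise is not meant. Leave any green look-alike of the stand_b alone.

How it is judged:
On the way, in this order (a step that is already met when the one before it is completed fails the run):
1. each of the three stands has been slid more than 30 mm (distance of each of stand_a, stand_b, stand_c from where it was at the start of the episode above 0.03 m), for 0.2 s.
2. the sphere has been lifted off its wooden ring (height (world z) of glass_sphere_center above 0.055 m), for 0.1 s.
At the end, for the whole second after the job is handed in: The sphere rests still in the ring seat of the stand with the rubber core (within 6 mm of its axis, 68 to 76 mm above its origin; that stand's own feet press the sideboard with under 1 N); all stands upright within 0.08 rad, at rest, over 30 mm from their starts (all of step 1 and ((horizontal distance between glass_sphere_center and stand_a below 0.006 m and z of glass_sphere_center in the frame of stand_a between 0.068 and 0.076 m and contact force between stand_a and sideboard below 1 N) or (horizontal distance between glass_sphere_center and stand_b below 0.006 m and z of glass_sphere_center in the frame of stand_b between 0.068 and 0.076 m and contact force between stand_b and sideboard below 1 N) or (horizontal distance between glass_sphere_center and stand_c below 0.006 m and z of glass_sphere_center in the frame of stand_c between 0.068 and 0.076 m and contact force between stand_c and sideboard below 1 N)) and angle between each of stand_a, stand_b, stand_c's own z axis and vertical below 0.08 rad and linear speed of each of glass_sphere, stand_a, stand_b, stand_c below 0.02 m/s); the robot touches nothing.
It fails at once if a stand is lifted more than 8 mm or tipped more than 0.2 rad (height (world z) of any of stand_a, stand_b, stand_c above 0.008 m or angle between any of stand_a, stand_b, stand_c's own z axis and vertical above 0.2 rad).
It fails at once if a stand is handled with more than 40 N (contact force between the fingers and stand_a above 40 N or contact force between the fingers and stand_b above 40 N or contact force between the fingers and stand_c above 40 N).
It fails at once if the sphere is let fall (over 0.3 m/s while the fingers do not touch it, some 5 mm of fall), or pressed on a stand with more than 15 N (contact force between glass_sphere and stand_a above 15 N or contact force between glass_sphere and stand_b above 15 N or contact force between glass_sphere and stand_c above 15 N or (linear speed of glass_sphere above 0.3 m/s and contact force between the fingers and glass_sphere below 0.05 N)).
It fails at once if the sphere comes down to the sideboard (height (world z) of glass_sphere_center below 0.03 m).
It fails at once if a bystander is moved more than 25 mm (distance of any of bell, tape_dispenser, brass_dish, match_box from where it was at the start of the episode above 0.025 m).
It also fails if it takes over 72 s, if anything falls off the work surface, if the arm or the gripper's body presses on something with over 40 N, if the wrist force passes 120 N, or if a joint passes its speed limit or range.

ROBOT

A 6-joint arm with a two-finger parallel gripper is mounted at the origin on the work surface. World frame = base frame: x ahead of the robot, y to its left, z up, the work surface at z = 0. Lengths are in m, angles in rad, forces in N, time in s.
With the tool pointing down it reaches from about 0.35 to 0.85 m from the base axis. Payload 8.1 kg.
Tool frame: the origin (TCP) lies at the very end of the fingers, on their centre line; the grasp point (between the pads) lies 19 mm behind it; z points along the fingers, y is the direction in which the jaws open and shut (so a half turn about z gives the same grasp; the last joint's range is limited). The gripper opens to 93 mm and grips with 3 to 60 N. Pads are 15 mm wide; open, the fingers measure 128 mm over their backs; the gripper's body (75 mm by 188 mm) begins 65 mm behind the grasp point.
Start: joints at [-1.43, 0.13, 1.488, -0, 1.523, -0.085], TCP at [0.134, -0.585, 0.219] pointing down, gripper open.
Joint ranges: [-2.96, 2.96], [-0.89, 2.26], [0.02, 2.5], [-1.34, 4.48], [0, 2.73], [-2.66, 2.66]. Speed limits (rad/s): [2.39, 2.39, 2.79, 3.14, 3.14, 3.14].

INTERFACE

Orientations are given as a rotation vector (axis times angle).
In Python, from plant import robot gives the robot as it stands.
- The arm moves only by the shell command python3 -m pendant 'ROWS' [OPENING] [FORCE]. ROWS is JSON, a list of rows, each an object with "delta_pos": the shift along the tool's x, y, z in m, a list of three; "spin": the turn about the tool's z in rad. In form: [{"delta_pos": [dx, dy, dz], "spin": spin}, ...]. A call has 1 to 10 rows; each row is the pose to reach, as a shift and turn from the pose measured when the call began, along the tool's axes at that moment; what a row does not reach only later rows make up. A row lasts 1/10 s, in which the tool goes at most 50 mm and 8.59 degrees, less where a joint would pass 70% of its speed; a pose out of reach is approached as far as the arm can. A call with a gripper value outside its range is refused whole. OPENING is the closure, from -1 (fully open) to 1 (shut), set as the call begins (- or left out, the last holds). The fingers move at their own pace and stop on an object; FORCE is the grip in N (left out, the last holds). Time passes only in rows, so rows that repeat a pose let the fingers close. It gives the time, the measured TCP pose, the force and the opening at its end, in the units of the state.
- robot.read_state(): the state, without advancing time (a new reading comes with each control period).
- robot.read_camera(name): name is "scene" or "top"; returns a dict with "color" (480x640x3 uint8, blue, green, red), "camera_matrix" (3x3 intrinsics, pixels), "D" ([k1, k2, p1, p2, k3] as OpenCV has them; the pictures are not rectified), "R" (3x3) and "t" (3): a world point X has camera coordinates R X + t. Camera axes: x right, y down, z forward; pixel columns grow to the right and rows downward; lengths in m; the calibration is good to about 2 mm. A picture is of the moment at which its call begins. There is no depth.
- robot.close_job(): hands the job in, once; it reports no verdict.
Trained networks look in the newest picture that a camera, given by its name, has taken for a name from the list of things; names that differ only in an ending like _2 or _b are one class to them, and where a whole thing is asked for, a point or a joint stands for the part that bears it (a point fixed in the world has none). Each returns a list of dicts, best first, with "score" (0 to 1); they miss things now and then, are a little off and sometimes report something else, mostly with a low value. They report only what shows in the picture. A call takes as long as a camera call. They do not tell look-alikes from the thing itself.
- robot.outline_of(camera, label): "mask" (480x640 bool, what is visible of it).
- robot.mark_of(camera, label): "location" ([x, y, z] in m, in the coordinates of the camera as it stood for that picture, good to about 4 mm: a listed point, or the origin of a listed thing).
The state is a dict: "t": time; "q": joint angles; "dq": joint speeds; "joint_torque": joint torques, N m; "tool_pos": TCP position; "orientation": TCP orientation; "force": force on the tool from outside, world axes, zero at the start; "wrist_torque": the same for the moment, N m; "opening": finger opening in m.
Only numpy, scipy, OpenCV 4.12 (cv2) and the standard library are available. Lean on these libraries where they do the work, as an engineer would, in place of code of your own. Each camera call takes 0.05 s, during which the arm holds its last target.

## Working session

There is one attempt and no reset: what is moved stays moved. The work goes in short steps, Python scripts to look and compute and a shell command to move; the robot and the scene stay as the last step left them, time stands still between calls to the robot, and variables do not carry over. Pictures are saved under pics/ and viewed, and the job is handed in when it is done.

```bash
ls; mkdir -p pics; cat > h.py <<'E'
import numpy as np, cv2, json
from plant import robot
def world(c,loc): return c["R"].T@(np.array(loc)-np.array(c["t"]).ravel())
def pix(c,X):
    p,_=cv2.projectPoints(np.array([X],float),cv2.Rodrigues(np.array(c["R"]))[0],np.array(c["t"],float),np.array(c["camera_matrix"]),np.array(c["D"]));return p.ravel()
def ray(c,uv,z):
    n=cv2.undistortPoints(np.array([[uv]],float),np.array(c["camera_matrix"]),np.array(c["D"])).ravel()
    R=np.array(c["R"]);o=-R.T@np.array(c["t"]).ravel();d=R.T@np.array([n[0],n[1],1]);return o+d*(z-o[2])/d[2]
E
python3 - <<'E'
from h import *
for n in ("scene","top"):
    c=robot.read_camera(n); cv2.imwrite(f"pics/{n}0.png",c["color"])
    print(n,"cam at",-np.array(c["R"]).T@np.array(c["t"]).ravel())
    for l in ("stand_a","glass_sphere_center","wood_ring","bell","tape_dispenser","brass_dish","match_box"):
        for d in robot.mark_of(n,l):
            w=world(c,d["location"]);print(l,round(d["score"],2),w.round(3),pix(c,w).round())
s=robot.read_state();print(s)
E
```

```text
pics
scene cam at [ 1.16737486 -0.23174732  0.74822296]
stand_a 0.97 [ 0.615 -0.214 -0.001] [221. 309.]
stand_a 0.81 [0.62  0.011 0.002] [340. 277.]
stand_a 0.79 [0.643 0.189 0.002] [431. 262.]
stand_a 0.72 [0.736 0.285 0.001] [501. 286.]
stand_a 0.6 [ 0.627 -0.11  -0.001] [279. 299.]
stand_a 0.51 [ 0.447 -0.017  0.009] [297. 217.]
glass_sphere_center 0.95 [ 0.453 -0.021  0.038] [296. 209.]
glass_sphere_center 0.33 [ 0.428 -0.     0.001] [302. 212.]
glass_sphere_center 0.16 [0.624 0.01  0.002] [340. 279.]
wood_ring 0.57 [ 0.451 -0.016 -0.002] [298. 222.]
bell 0.81 [ 0.476  0.302 -0.   ] [440. 195.]
tape_dispenser 0.74 [ 0.438 -0.305 -0.003] [155. 252.]
brass_dish 0.61 [ 0.739  0.105 -0.001] [414. 314.]
match_box 0.68 [ 0.735 -0.106  0.001] [300. 347.]
top cam at [0.34185014 0.01628607 1.23056904]
stand_a 0.98 [ 0.637  0.191 -0.002] [249. 220.]
stand_a 0.97 [0.615 0.006 0.004] [325. 228.]
stand_a 0.88 [ 0.629 -0.111 -0.001] [373. 222.]
stand_a 0.85 [ 0.734  0.286 -0.003] [212. 183.]
stand_a 0.57 [ 0.614 -0.214  0.002] [416. 227.]
glass_sphere_center 0.72 [ 0.448 -0.019  0.033] [337. 295.]
bell 0.69 [ 0.48   0.303 -0.002] [202. 285.]
tape_dispenser 0.6 [ 0.436 -0.31   0.001] [459. 300.]
brass_dish 0.92 [ 0.742  0.104 -0.003] [285. 179.]
{'t': 0.8, 'q': array([-1.43044782e+00,  1.30370665e-01,  1.48816898e+00,  2.60706956e-05,
        1.52300425e+00, -8.53924910e-02]), 'dq': array([-0.00036581,  0.00161016, -0.00121924, -0.00247381,  0.00180749,
       -0.00030223]), 'joint_torque': array([ 5.64271741e-04, -5.59703100e+01, -4.92025816e+01,  7.70594040e-02,
        2.27775914e-02, -9.37385721e-06]), 'tool_pos': array([ 0.13433588, -0.58478961,  0.21866981]), 'orientation': array([3.12155483e+00, 3.53833349e-01, 4.29935719e-05]), 'force': array([ 0.00699929, -0.1143208 , -0.3000998 ]), 'wrist_torque': array([-0.00199904, -0.00837807, -0.02521702]), 'opening': 0.09300285563972452}
```

View pics/scene0.png

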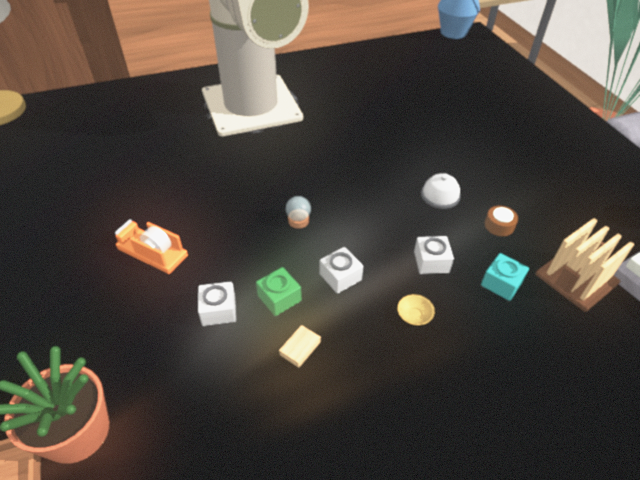

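View pics/top0.png

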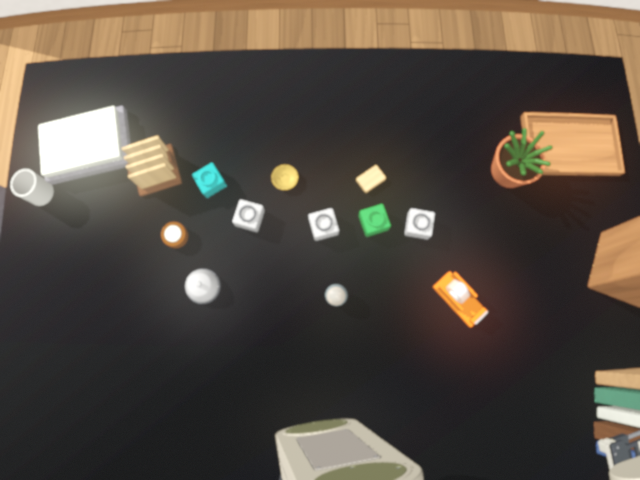

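```bash
python3 - <<'E'
import cv2
a=cv2.imread("pics/scene0.png")[200:360,190:540]; b=cv2.imread("pics/top0.png")[150:330,180:480]
cv2.imwrite("pics/crop_s.png",cv2.resize(a,None,fx=2.2,fy=2.2,interpolation=2)); cv2.imwrite("pics/crop_t.png",cv2.resize(b,None,fx=2.6,fy=2.6,interpolation=2))
E
```

```text
(no output)
```

View pics/crop_s.png

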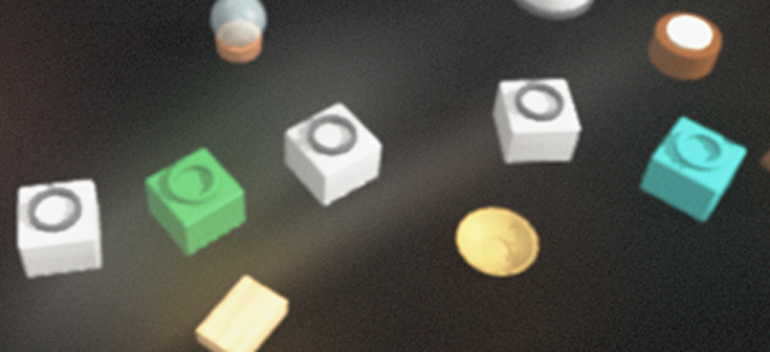

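View pics/crop_t.png

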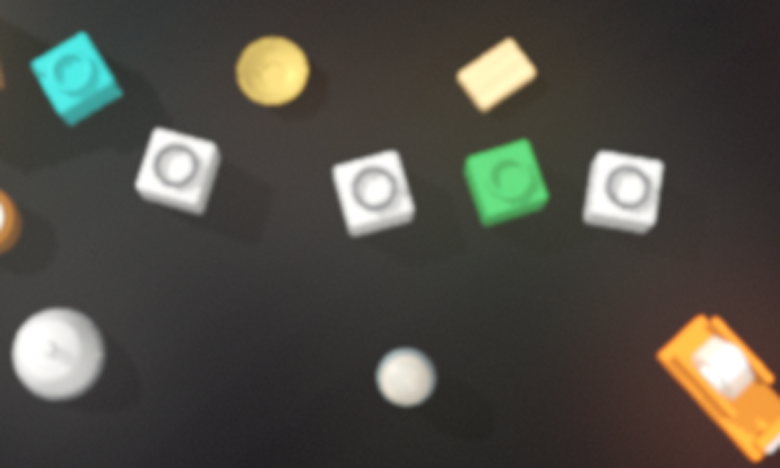

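The scene picture shows three plain steel stands at (216,303), (341,269) and (434,254). In the top picture they are at (420,223), (323,224) and (249,215). The green look-alike at (279,291) and the turquoise one at (505,276) are not meant; the crops confirm the colours. The sphere is at scene (298,211) and top (336,295).

Next I fit positions and yaws from the masks.

```bash
cat >> h.py <<'E'
from scipy.optimize import minimize
def hullmask(c,pts):
    p,_=cv2.projectPoints(pts,cv2.Rodrigues(np.array(c["R"]))[0],np.array(c["t"],float),np.array(c["camera_matrix"]),np.array(c["D"]))
    S=4;m=np.zeros((480*S,640*S),np.uint8);cv2.fillConvexPoly(m,cv2.convexHull(((p.reshape(-1,2)+.5)*S-.5).round().astype(np.int32)),1)
    return cv2.resize(m.astype(np.float32),(640,480),interpolation=cv2.INTER_AREA)
def standpts(x,y,a):
    r=.029;P=[]
    for z in (0,.045):
        for sx in(-r,r):
            for sy in(-r,r):P.append([x+sx*np.cos(a)-sy*np.sin(a),y+sx*np.sin(a)+sy*np.cos(a),z])
    for t in np.linspace(0,2*np.pi,24):P.append([x+.021*np.cos(t),y+.021*np.sin(t),.052])
    return np.array(P)
def sphpts(x,y,z):
    t=np.linspace(0,2*np.pi,40);p=np.linspace(0,np.pi,20);T,F=np.meshgrid(t,p)
    return np.stack([x+.025*np.cos(T)*np.sin(F),y+.025*np.sin(T)*np.sin(F),z+.025*np.cos(F)],-1).reshape(-1,3)
def cams(): return {n:robot.read_camera(n) for n in("scene","top")}
def masks(cs,label,w,tol=14):
    out={}
    for n,c in cs.items():
        u=pix(c,w)
        for d in robot.outline_of(n,label):
            ys,xs=np.nonzero(d["mask"])
            if len(xs) and np.hypot(xs.mean()-u[0],ys.mean()-u[1])<tol: out[n]=d["mask"].astype(np.float32);break
    return out
def fit(cs,ms,f,x0,step):
    def cost(p): return sum(np.abs(hullmask(cs[n],f(*p))-m).sum() for n,m in ms.items())
    s=np.vstack([x0]+[np.array(x0)+np.eye(len(x0))[i]*step[i] for i in range(len(x0))])
    r=minimize(cost,x0,method="Nelder-Mead",options=dict(initial_simplex=s,xatol=1e-4,fatol=.1));return r
E
python3 - <<'E'
from h import *
cs=cams()
for i,(x,y) in enumerate([(.615,-.214),(.617,.008),(.640,.190)]):
    ms=masks(cs,"stand_a",(x,y,.025))
    for sub in (list(ms),)+tuple([n] for n in ms):
        mm={n:ms[n] for n in sub}
        r=min((fit(cs,mm,standpts,[x,y,a],[.01,.01,.2]) for a in(-.5,0,.5)),key=lambda r:r.fun)
        print(i,sub,r.x.round(4),np.degrees((r.x[2]+np.pi/4)%(np.pi/2)-np.pi/4).round(1),round(r.fun),[round(float(m.sum())) for m in mm.values()])
ms=masks(cs,"glass_sphere",(.45,-.02,.036))
for sub in (list(ms),)+tuple([n] for n in ms):
    r=fit(cs,{n:ms[n] for n in sub},lambda x,y:sphpts(x,y,.036),[.45,-.02],[.01,.01]);print(sub,r.x.round(4),round(r.fun))
E
```

```text
0 ['scene', 'top'] [ 0.6174 -0.2185 -0.1721] -9.9 205 [1389, 734]
0 ['scene'] [ 0.6166 -0.2183  1.4147] -8.9 160 [1389]
0 ['top'] [ 0.618  -0.2184 -0.2097] -12.0 40 [734]
1 ['scene', 'top'] [0.6184 0.0097 0.2523] 14.5 187 [1318, 700]
1 ['scene'] [0.6169 0.01   0.2353] 13.5 152 [1318]
1 ['top'] [0.6191 0.0096 0.2514] 14.4 31 [700]
2 ['scene', 'top'] [ 0.6434  0.1883 -0.3164] -18.1 187 [1262, 673]
2 ['scene'] [ 0.6432  0.1883 -0.3255] -18.6 108 [1262]
2 ['top'] [ 0.6432  0.1885 -0.3308] -19.0 77 [673]
['scene', 'top'] [ 0.45   -0.0175] 73
['scene'] [ 0.4504 -0.018 ] 26
['top'] [ 0.45   -0.0159] 43
```

```bash
cat >> h.py <<'E'
from scipy.spatial.transform import Rotation as Ro
def plan(x,y,z,jaw=None):
    """delta in tool frame to world TCP target; jaw = world angle (deg) of tool y (mod 180), keep if None"""
    s=robot.read_state();R=Ro.from_rotvec(s["orientation"]).as_matrix()
    d=R.T@(np.array([x,y,z])-s["tool_pos"]);ty=np.degrees(np.arctan2(R[1,1],R[0,1]))
    sp=0 if jaw is None else -((jaw-ty+90)%180-90)
    print("t",round(s["t"],2),"tcp",s["tool_pos"].round(4),"jaw",round(ty,1),"tilt z",R[:,2].round(3),"F",s["force"].round(2),"open",round(s["opening"],4),"q6",round(s["q"][5],2))
    print("delta",d.round(4),"spin",round(np.radians(sp),3),"alt",round(np.radians(sp-np.sign(sp)*180),3))
E
python3 -c "
from h import *
plan(.6174,-.2185,.12,-10)"
```

```text
t 1.3 tcp [ 0.1343 -0.5847  0.2186] jaw -77.1 tilt z [ 0.  0. -1.] F [ 0.32  0.5  -0.33] open 0.093 q6 -0.09
delta [ 0.5528 -0.2488  0.0986] spin -1.17 alt 1.971
```

```bash
python3 -m pendant '[{"delta_pos":[0.553,-0.249,0.0986],"spin":-1.17},{"delta_pos":[0.553,-0.249,0.0986],"spin":-1.17},{"delta_pos":[0.553,-0.249,0.0986],"spin":-1.17},{"delta_pos":[0.553,-0.249,0.0986],"spin":-1.17},{"delta_pos":[0.553,-0.249,0.0986],"spin":-1.17},{"delta_pos":[0.553,-0.249,0.0986],"spin":-1.17},{"delta_pos":[0.553,-0.249,0.0986],"spin":-1.17},{"delta_pos":[0.553,-0.249,0.0986],"spin":-1.17},{"delta_pos":[0.553,-0.249,0.0986],"spin":-1.17},{"delta_pos":[0.553,-0.249,0.0986],"spin":-1.17}]' -1; python3 -c "
from h import *
plan(.6174,-.2185,.12,-10)"
```

```text
t: 2.3
tool_pos: [0.5291, -0.2851, 0.1383]
orientation: [2.406, 2.019, 0.0]
force: [-0.7, -1.3, 0.8]
opening: 0.0928
t 2.3 tcp [ 0.5291 -0.2851  0.1383] jaw -10.0 tilt z [ 0.001 -0.    -1.   ] F [-0.73 -1.34  0.76] open 0.0928 q6 -0.4
delta [0.0809 0.0754 0.0183] spin -0.0 alt 3.141
```

```bash
python3 -m pendant '[{"delta_pos":[0.081,0.0755,0.018],"spin":0},{"delta_pos":[0.081,0.0755,0.018],"spin":0},{"delta_pos":[0.081,0.0755,0.018],"spin":0},{"delta_pos":[0.081,0.0755,0.018],"spin":0},{"delta_pos":[0.081,0.0755,0.058],"spin":0},{"delta_pos":[0.081,0.0755,0.08],"spin":0},{"delta_pos":[0.081,0.0755,0.105],"spin":0},{"delta_pos":[0.081,0.0755,0.125],"spin":0},{"delta_pos":[0.081,0.0755,0.132],"spin":0},{"delta_pos":[0.081,0.0755,0.132],"spin":0}]' -1; python3 -c "
from h import *
plan(.6174,-.2185,.006,-10)
c=robot.read_camera('scene');cv2.imwrite('pics/s1.png',cv2.resize(c['color'][220:360,140:300],None,fx=4,fy=4))"
```

```text
t: 3.3
tool_pos: [0.616, -0.2193, 0.0055]
orientation: [-2.407, -2.017, 0.002]
force: [0.0, 1.0, -0.6]
opening: 0.0928
t 3.3 tcp [ 0.616  -0.2193  0.0055] jaw -10.1 tilt z [-0.002  0.    -1.   ] F [ 0.02  0.96 -0.65] open 0.0928 q6 -0.24
delta [ 0.0011  0.0013 -0.0005] spin -0.001 alt 3.14
```

View pics/s1.png

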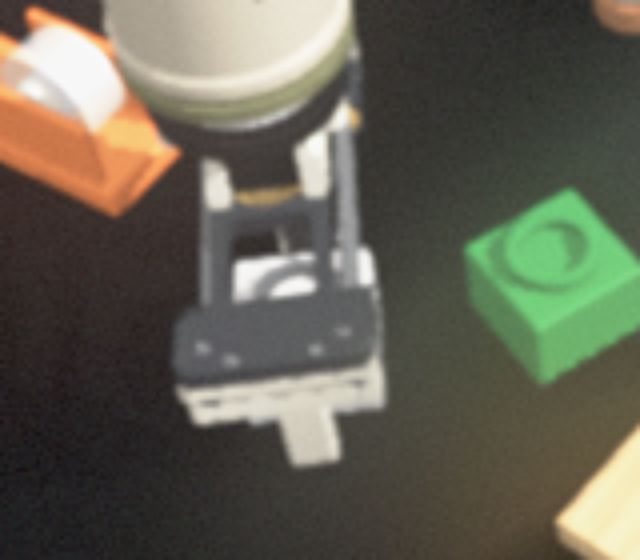

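The fingers straddle stand 1 at crop (305,290), with nothing else touched. I close gently at 3 N.

```bash
python3 -m pendant '[{"delta_pos":[0,0,0],"spin":0},{"delta_pos":[0,0,0],"spin":0},{"delta_pos":[0,0,0],"spin":0},{"delta_pos":[0,0,0],"spin":0},{"delta_pos":[0,0,0],"spin":0},{"delta_pos":[0,0,0],"spin":0}]' 1 3; python3 -c "
from h import *
plan(.565,-.219,.0055,-10)"
```

```text
t: 3.95
tool_pos: [0.6173, -0.2195, 0.0072]
orientation: [2.407, 2.017, 0.0]
force: [-0.2, -0.1, 1.8]
opening: 0.0582
t 3.95 tcp [ 0.6173 -0.2195  0.0072] jaw -10.1 tilt z [ 0.001 -0.001 -1.   ] F [-0.2  -0.06  1.81] open 0.0582 q6 -0.24
delta [-0.0087 -0.0516  0.0016] spin -0.001 alt 3.141
```

```bash
python3 -m pendant '[{"delta_pos":[-0.001,-0.005,0],"spin":0},{"delta_pos":[-0.002,-0.010,0],"spin":0},{"delta_pos":[-0.0025,-0.015,0],"spin":0},{"delta_pos":[-0.0035,-0.020,0],"spin":0},{"delta_pos":[-0.004,-0.025,0],"spin":0}]'; python3 -m pendant '[{"delta_pos":[-0.001,-0.007,0],"spin":0},{"delta_pos":[-0.002,-0.012,0],"spin":0},{"delta_pos":[-0.003,-0.017,0],"spin":0}]';  python3 -m pendant '[{"delta_pos":[-0.001,-0.007,0],"spin":0},{"delta_pos":[-0.002,-0.012,0],"spin":0},{"delta_pos":[-0.003,-0.016,0],"spin":0}]'; python3 -m pendant '[{"delta_pos":[0,0,0],"spin":0},{"delta_pos":[0,0,0],"spin":0}]' -1
```

```text
t: 4.45
tool_pos: [0.5916, -0.2191, 0.0073]
orientation: [2.407, 2.017, 0.0]
force: [2.2, 0.1, 1.6]
opening: 0.0583
t: 4.75
tool_pos: [0.5738, -0.2191, 0.0073]
orientation: [2.407, 2.017, 0.0]
force: [2.4, -0.4, -0.2]
opening: 0.0582
t: 5.05
tool_pos: [0.5569, -0.2192, 0.0073]
orientation: [2.407, 2.017, 0.0]
force: [1.7, 0.6, 0.2]
opening: 0.0584
t: 5.25
tool_pos: [0.5564, -0.2192, 0.007]
orientation: [2.408, 2.017, -0.001]
force: [0.2, -0.3, -0.3]
opening: 0.0698
```

Stand 1 dragged at about 2 N, in line with a slippery one. Now stand 2.

```bash
python3 -m pendant '[{"delta_pos":[0,0,0],"spin":0},{"delta_pos":[0,0,0],"spin":0},{"delta_pos":[0,0,-0.04],"spin":0},{"delta_pos":[0,0,-0.08],"spin":0},{"delta_pos":[0,0,-0.11],"spin":0},{"delta_pos":[0,0,-0.11],"spin":0}]' -1; python3 -c "
from h import *
plan(.6184,.0097,.118,14.5)"
```

```text
t: 5.85
tool_pos: [0.5599, -0.2207, 0.1232]
orientation: [2.401, 2.012, 0.005]
force: [0.9, -0.1, 0.5]
opening: 0.0932
t 5.85 tcp [ 0.5599 -0.2207  0.1232] jaw -10.1 tilt z [ 0.009 -0.005 -1.   ] F [ 0.94 -0.12  0.52] open 0.0932 q6 -0.28
delta [0.2371 0.0172 0.0046] spin -0.429 alt 2.713
```

```bash
python3 -m pendant '[{"delta_pos":[0.237,0.017,0.0045],"spin":-0.429},{"delta_pos":[0.237,0.017,0.0045],"spin":-0.429},{"delta_pos":[0.237,0.017,0.0045],"spin":-0.429},{"delta_pos":[0.237,0.017,0.0045],"spin":-0.429},{"delta_pos":[0.237,0.017,0.0045],"spin":-0.429},{"delta_pos":[0.237,0.017,0.0045],"spin":-0.429},{"delta_pos":[0.237,0.017,0.0045],"spin":-0.429},{"delta_pos":[0.237,0.017,0.0045],"spin":-0.429}]'; python3 -c "
from h import *
plan(.6184,.0097,.006,14.5)"
```

```text
t: 6.65
tool_pos: [0.6177, 0.0086, 0.1175]
orientation: [1.919, 2.476, 0.001]
force: [0.4, -0.7, 0.8]
opening: 0.0935
t 6.65 tcp [0.6177 0.0086 0.1175] jaw 14.5 tilt z [ 0.007 -0.005 -1.   ] F [ 0.39 -0.74  0.84] open 0.0935 q6 -0.32
delta [0.0016 0.0003 0.1114] spin -0.001 alt 3.141
```

```bash
python3 -m pendant '[{"delta_pos":[0.001,0,0.035],"spin":0},{"delta_pos":[0.001,0,0.065],"spin":0},{"delta_pos":[0.001,0,0.09],"spin":0},{"delta_pos":[0.001,0,0.105],"spin":0},{"delta_pos":[0.001,0,0.111],"spin":0},{"delta_pos":[0.001,0,0.111],"spin":0}]' -1;python3 -m pendant '[{"delta_pos":[0,0,0],"spin":0},{"delta_pos":[0,0,0],"spin":0},{"delta_pos":[0,0,0],"spin":0},{"delta_pos":[0,0,0],"spin":0},{"delta_pos":[0,0,0],"spin":0},{"delta_pos":[0,0,0],"spin":0}]' 1 3; python3 -c "
from h import *
plan(.565,.0097,.006,14.5)"
```

```text
t: 7.25
tool_pos: [0.6179, 0.0082, 0.0061]
orientation: [1.92, 2.476, -0.0]
force: [0.5, 0.2, 0.9]
opening: 0.0932
t: 7.85
tool_pos: [0.619, 0.0084, 0.0069]
orientation: [1.919, 2.475, 0.002]
force: [3.1, 0.7, 1.3]
opening: 0.0581
t 7.85 tcp [0.619  0.0084 0.0069] jaw 14.4 tilt z [ 0.009 -0.005 -1.   ] F [3.15 0.71 1.31] open 0.0581 q6 -0.32
delta [ 0.0147 -0.052   0.0004] spin -0.001 alt 3.14
```

```bash
python3 -m pendant '[{"delta_pos":[0.0015,-0.005,0],"spin":0},{"delta_pos":[0.003,-0.010,0],"spin":0},{"delta_pos":[0.004,-0.015,0],"spin":0},{"delta_pos":[0.0055,-0.020,0],"spin":0},{"delta_pos":[0.007,-0.025,0],"spin":0}]'; python3 -m pendant '[{"delta_pos":[0.002,-0.007,0],"spin":0},{"delta_pos":[0.0035,-0.012,0],"spin":0},{"delta_pos":[0.005,-0.017,0],"spin":0}]';  python3 -m pendant '[{"delta_pos":[0.002,-0.005,0],"spin":0},{"delta_pos":[0.003,-0.009,0],"spin":0},{"delta_pos":[0.003,-0.012,0],"spin":0}]'; python3 -m pendant '[{"delta_pos":[0,0,0],"spin":0},{"delta_pos":[0,0,0],"spin":0},{"delta_pos":[0,0,0],"spin":0},{"delta_pos":[0,0,0],"spin":0}]' -1;  python3 -m pendant '[{"delta_pos":[0,0,-0.04],"spin":0},{"delta_pos":[0,0,-0.08],"spin":0},{"delta_pos":[0,0,-0.11],"spin":0},{"delta_pos":[0,0,-0.11],"spin":0}]' -1; python3 -c "
from h import *
plan(.6434,.1883,.118,-18.2)"
```

```text
t: 8.35
tool_pos: [0.5933, 0.0088, 0.0071]
orientation: [1.918, 2.474, 0.003]
force: [5.1, 0.1, 0.2]
opening: 0.0583
t: 8.65
tool_pos: [0.5754, 0.0094, 0.0072]
orientation: [1.918, 2.473, 0.004]
force: [4.8, 0.3, 0.1]
opening: 0.0579
t: 8.95
tool_pos: [0.5628, 0.0095, 0.0072]
orientation: [1.918, 2.473, 0.005]
force: [5.6, 1.4, -0.3]
opening: 0.0582
t: 9.35
tool_pos: [0.5623, 0.0096, 0.0068]
orientation: [1.918, 2.474, 0.004]
force: [-0.6, 0.3, -0.7]
opening: 0.0854
t: 9.75
tool_pos: [0.5647, 0.0099, 0.1225]
orientation: [1.914, 2.468, 0.011]
force: [1.6, 0.2, -0.1]
opening: 0.093
t 9.75 tcp [0.5647 0.0099 0.1225] jaw 14.4 tilt z [ 0.019 -0.006 -1.   ] F [ 1.61  0.17 -0.12] open 0.093 q6 -0.32
delta [0.1532 0.1206 0.005 ] spin 0.569 alt -2.572
```

```bash
python3 -m pendant '[{"delta_pos":[0.153,0.121,0.005],"spin":0.569},{"delta_pos":[0.153,0.121,0.005],"spin":0.569},{"delta_pos":[0.153,0.121,0.005],"spin":0.569},{"delta_pos":[0.153,0.121,0.005],"spin":0.569},{"delta_pos":[0.153,0.121,0.005],"spin":0.569},{"delta_pos":[0.153,0.121,0.005],"spin":0.569},{"delta_pos":[0.153,0.121,0.005],"spin":0.569},{"delta_pos":[0.153,0.121,0.005],"spin":0.569}]'; python3 -c "
from h import *
plan(.6434,.1883,.006,-18.2)"
```

```text
t: 10.55
tool_pos: [0.6435, 0.1868, 0.1177]
orientation: [2.532, 1.833, 0.018]
force: [-0.6, -0.9, 0.2]
opening: 0.0929
t 10.55 tcp [0.6435 0.1868 0.1177] jaw -18.2 tilt z [ 0.018 -0.006 -1.   ] F [-0.6  -0.86  0.21] open 0.0929 q6 0.53
delta [ 0.0014 -0.0027  0.1117] spin -0.0 alt 3.141
```

```bash
python3 -m pendant '[{"delta_pos":[0.001,-0.002,0.035],"spin":0},{"delta_pos":[0.001,-0.0025,0.065],"spin":0},{"delta_pos":[0.001,-0.0025,0.09],"spin":0},{"delta_pos":[0.001,-0.0025,0.105],"spin":0},{"delta_pos":[0.001,-0.0025,0.111],"spin":0},{"delta_pos":[0.001,-0.0025,0.111],"spin":0}]' -1;python3 -m pendant '[{"delta_pos":[0,0,0],"spin":0},{"delta_pos":[0,0,0],"spin":0},{"delta_pos":[0,0,0],"spin":0},{"delta_pos":[0,0,0],"spin":0},{"delta_pos":[0,0,0],"spin":0},{"delta_pos":[0,0,0],"spin":0}]' 1 3; python3 -c "
from h import *
plan(.588,.1883,.006,-18.2)"
```

```text
t: 11.15
tool_pos: [0.6433, 0.1873, 0.0066]
orientation: [2.533, 1.832, 0.017]
force: [0.4, -0.2, -1.0]
opening: 0.0932
t: 11.75
tool_pos: [0.6434, 0.1874, 0.007]
orientation: [2.533, 1.832, 0.017]
force: [-1.1, -0.3, 2.6]
opening: 0.0584
t 11.75 tcp [0.6434 0.1874 0.007 ] jaw -18.2 tilt z [ 0.018 -0.006 -1.   ] F [-1.13 -0.28  2.6 ] open 0.0584 q6 0.53
delta [-0.0165 -0.0529 -0.    ] spin -0.001 alt 3.141
```

```bash
python3 -m pendant '[{"delta_pos":[-0.0015,-0.005,0],"spin":0},{"delta_pos":[-0.003,-0.010,0],"spin":0},{"delta_pos":[-0.0045,-0.015,0],"spin":0},{"delta_pos":[-0.006,-0.020,0],"spin":0},{"delta_pos":[-0.0075,-0.025,0],"spin":0}]'; python3 -m pendant '[{"delta_pos":[-0.002,-0.007,0],"spin":0},{"delta_pos":[-0.004,-0.012,0],"spin":0},{"delta_pos":[-0.005,-0.017,0],"spin":0}]';  python3 -m pendant '[{"delta_pos":[-0.002,-0.005,0],"spin":0},{"delta_pos":[-0.003,-0.009,0],"spin":0},{"delta_pos":[-0.004,-0.012,0],"spin":0}]'; python3 -m pendant '[{"delta_pos":[0,0,0],"spin":0},{"delta_pos":[0,0,0],"spin":0},{"delta_pos":[0,0,0],"spin":0},{"delta_pos":[0,0,0],"spin":0}]' -1;  python3 -m pendant '[{"delta_pos":[0,0,-0.04],"spin":0},{"delta_pos":[0,0,-0.08],"spin":0},{"delta_pos":[0,0,-0.12],"spin":0},{"delta_pos":[0,0,-0.16],"spin":0},{"delta_pos":[0,0,-0.18],"spin":0}]' -1; python3 -c "
from h import *
plan(.45,-.0175,.15,-90)"
```

```text
t: 12.25
tool_pos: [0.6173, 0.1882, 0.007]
orientation: [2.533, 1.832, 0.019]
force: [3.2, -0.0, 3.2]
opening: 0.0584
t: 12.55
tool_pos: [0.5993, 0.1888, 0.0069]
orientation: [2.532, 1.832, 0.019]
force: [2.2, -0.3, 2.5]
opening: 0.0581
t: 12.85
tool_pos: [0.5865, 0.1888, 0.0068]
orientation: [2.532, 1.832, 0.02]
force: [2.9, 0.0, 1.8]
opening: 0.0588
t: 13.25
tool_pos: [0.5861, 0.1887, 0.0063]
orientation: [2.532, 1.832, 0.019]
force: [-1.0, -0.1, -0.4]
opening: 0.0863
t: 13.75
tool_pos: [0.5843, 0.1902, 0.191]
orientation: [2.531, 1.831, 0.026]
force: [0.3, -0.1, 0.4]
opening: 0.0931
t 13.75 tcp [0.5843 0.1902 0.191 ] jaw -18.2 tilt z [ 0.024 -0.005 -1.   ] F [ 0.28 -0.15  0.37] open 0.0931 q6 0.56
delta [-0.2394 -0.0635  0.0387] spin 1.252 alt -1.889
```

Readings were about 2.1, 5.2 and 2.8 N. I check the baseline with the same slow motion in free air.

```bash
python3 -m pendant '[{"delta_pos":[-0.0015,-0.005,0],"spin":0},{"delta_pos":[-0.003,-0.010,0],"spin":0},{"delta_pos":[-0.0045,-0.015,0],"spin":0},{"delta_pos":[-0.006,-0.020,0],"spin":0},{"delta_pos":[-0.0075,-0.025,0],"spin":0}]' | grep force; for i in 1 2; do python3 -m pendant '[{"delta_pos":[-0.002,-0.007,0],"spin":0},{"delta_pos":[-0.004,-0.012,0],"spin":0},{"delta_pos":[-0.005,-0.017,0],"spin":0}]'|grep force; done; python3 - <<'E'
from h import *
cs=cams();old=[(.6174,-.2185),(.6184,.0097),(.6434,.1883)]
for i,(x,y,a) in enumerate([(.556,-.2185,-.172),(.5618,.0097,.252),(.586,.189,-.318)]):
    ms=masks(cs,"stand_a",(x,y,.025),25)
    for sub in (list(ms),)+tuple([n] for n in ms):
        r=fit(cs,{n:ms[n] for n in sub},standpts,[x,y,a],[.005,.005,.1]);print(i,sub,r.x.round(4),round(r.fun),"moved",np.hypot(*(r.x[:2]-old[i])).round(3))
ms=masks(cs,"glass_sphere",(.45,-.02,.036))
for sub in (list(ms),)+tuple([n] for n in ms):
    r=fit(cs,{n:ms[n] for n in sub},lambda x,y:sphpts(x,y,.036),[.45,-.0175],[.005,.005]);print(sub,r.x.round(4),round(r.fun))
for n in cs: cv2.imwrite(f"pics/{n}2.png",cs[n]["color"])
plan(.45,-.0175,.15,-90)
E
```

```text
force: [-0.1, -0.2, 0.2]
force: [0.7, 0.3, 0.2]
force: [0.2, 1.3, -0.1]
0 ['scene', 'top'] [ 0.5561 -0.2183 -0.1451] 210 moved 0.061
0 ['scene'] [ 0.5561 -0.218  -0.1548] 142 moved 0.061
0 ['top'] [ 0.5558 -0.2184 -0.1335] 65 moved 0.062
1 ['top'] [0.562  0.0104 0.2462] 35 moved 0.056
1 ['top'] [0.562  0.0104 0.2462] 35 moved 0.056
2 ['scene', 'top'] [ 0.5861  0.1896 -0.3361] 538 moved 0.057
2 ['scene'] [ 0.5853  0.1904 -0.3707] 101 moved 0.058
2 ['top'] [ 0.5866  0.1884 -0.3635] 432 moved 0.057
['scene', 'top'] [ 0.4511 -0.0169] 58
['scene'] [ 0.4511 -0.0175] 22
['top'] [ 0.4506 -0.0165] 32
t 15.35 tcp [0.5208 0.1918 0.1875] jaw -18.2 tilt z [ 0.021 -0.006 -1.   ] F [-0.08 -0.19  0.44] open 0.0931 q6 0.59
delta [-0.221  -0.0026  0.0371] spin 1.252 alt -1.889
```

View pics/scene2.png

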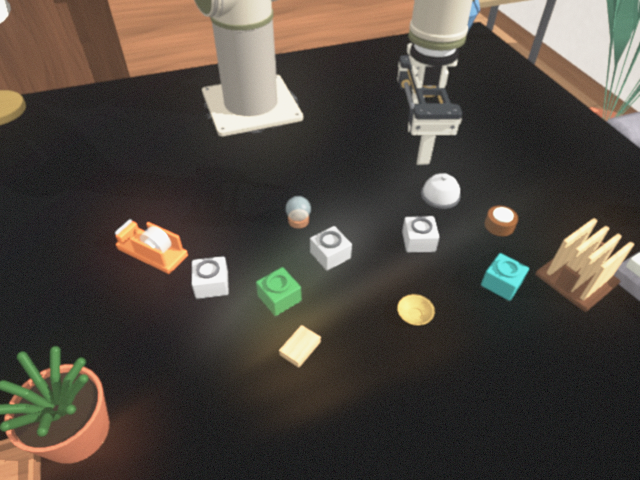

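Stand 2 is scene (330,247), world (0.562, 0.010). It dragged clearly hardest, about 5 N against 2 to 3 N, with a free-air baseline of about 0.3 N. The bystanders look unmoved. Now the sphere.

```bash
python3 -m pendant '[{"delta_pos":[-0.221,-0.003,0.06],"spin":1.252},{"delta_pos":[-0.221,-0.003,0.06],"spin":1.252},{"delta_pos":[-0.221,-0.003,0.06],"spin":1.252},{"delta_pos":[-0.221,-0.003,0.06],"spin":1.252},{"delta_pos":[-0.221,-0.003,0.06],"spin":1.252},{"delta_pos":[-0.221,-0.003,0.06],"spin":1.252},{"delta_pos":[-0.221,-0.003,0.06],"spin":1.252},{"delta_pos":[-0.221,-0.003,0.06],"spin":1.252},{"delta_pos":[-0.221,-0.003,0.06],"spin":1.252},{"delta_pos":[-0.221,-0.003,0.06],"spin":1.252}]' -1; python3 -c "
from h import *
plan(.451,-.017,.017,-90)"
```

```text
t: 16.35
tool_pos: [0.4502, -0.0177, 0.1272]
orientation: [3.136, -0.001, 0.033]
force: [0.8, 0.1, -0.1]
opening: 0.0928
t 16.35 tcp [ 0.4502 -0.0177  0.1272] jaw -90.0 tilt z [ 0.021 -0.006 -1.   ] F [ 0.77  0.06 -0.14] open 0.0928 q6 1.42
delta [-0.0015 -0.0013  0.1102] spin -0.001 alt 3.141
```

```bash
python3 -m pendant '[{"delta_pos":[-0.0015,-0.001,0.03],"spin":0},{"delta_pos":[-0.0015,-0.001,0.06],"spin":0},{"delta_pos":[-0.0015,-0.001,0.085],"spin":0},{"delta_pos":[-0.0015,-0.001,0.1],"spin":0},{"delta_pos":[-0.0015,-0.001,0.11],"spin":0},{"delta_pos":[-0.0015,-0.001,0.11],"spin":0},{"delta_pos":[-0.0015,-0.001,0.11],"spin":0}]' -1; python3 -c "
from h import *
plan(.451,-.017,.017,-90)"
```

```text
t: 17.05
tool_pos: [0.4515, -0.0173, 0.0178]
orientation: [3.136, 0.0, 0.034]
force: [-0.0, 0.2, -0.4]
opening: 0.093
t 17.05 tcp [ 0.4515 -0.0173  0.0178] jaw -90.0 tilt z [ 0.022 -0.006 -1.   ] F [-0.03  0.24 -0.36] open 0.093 q6 1.42
delta [-0.0005 -0.0003  0.0008] spin 0.0 alt -3.141
```

```bash
python3 -m pendant '[{"delta_pos":[0,0,0],"spin":0},{"delta_pos":[0,0,0],"spin":0},{"delta_pos":[0,0,0],"spin":0},{"delta_pos":[0,0,0],"spin":0},{"delta_pos":[0,0,0],"spin":0},{"delta_pos":[0,0,0],"spin":0},{"delta_pos":[0,0,0],"spin":0}]' 1 12; python3 -m pendant '[{"delta_pos":[0,0,-0.005],"spin":0},{"delta_pos":[0,0,-0.012],"spin":0},{"delta_pos":[0,0,-0.025],"spin":0},{"delta_pos":[0,0,-0.04],"spin":0},{"delta_pos":[0,0,-0.055],"spin":0},{"delta_pos":[0,0,-0.07],"spin":0},{"delta_pos":[0,0,-0.08],"spin":0},{"delta_pos":[0,0,-0.085],"spin":0},{"delta_pos":[0,0,-0.085],"spin":0},{"delta_pos":[0,0,-0.085],"spin":0}]'; python3 - <<'E'
from h import *
cs=cams()
s=robot.read_state();p=s["tool_pos"]
R=Ro.from_rotvec(s["orientation"]).as_matrix();g=p-R[:,2]*.019;print("grasp pt",g.round(4))
for n in cs:
    cv2.imwrite(f"pics/{n}3.png",cs[n]["color"])
    for d in robot.mark_of(n,"glass_sphere_center")[:2]: print(n,round(d["score"],2),world(cs[n],d["location"]).round(4))
    u=pix(cs[n],g)
    for d in robot.outline_of(n,"glass_sphere")[:2]:
        ys,xs=np.nonzero(d["mask"]);print(len(xs),xs.mean(),ys.mean(),u,xs.min(),xs.max(),ys.min(),ys.max())
ms=masks(cs,"stand_a",(.562,.010,.025),25)
for sub in (list(ms),)+tuple([n] for n in ms):
    r=fit(cs,{n:ms[n] for n in sub},standpts,[.562,.010,.25],[.005,.005,.1]);print(sub,r.x.round(4),round(r.fun))
plan(.562,.0103,.103,-90)
E
```

```text
t: 17.75
tool_pos: [0.4515, -0.0171, 0.0179]
orientation: [3.136, 0.0, 0.034]
force: [-0.9, 1.7, 2.6]
opening: 0.0496
t: 18.75
tool_pos: [0.4493, -0.0167, 0.1025]
orientation: [3.136, 0.0, 0.033]
force: [-1.1, 0.7, -1.1]
opening: 0.0494
grasp pt [ 0.4487 -0.0165  0.121 ]
scene 0.8 [ 0.4492 -0.0197  0.1214]
scene 0.27 [ 0.4761  0.3014 -0.0031]
519 296.0905587668593 175.6319845857418 [296.36595399 175.01556584] 285 308 163 188
2271 150.79876706296787 245.65697930427123 [296.36595399 175.01556584] 115 186 220 273
['scene', 'top'] [0.5625 0.0116 0.195 ] 766
['scene'] [0.5625 0.0104 0.2056] 128
['top'] [0.5653 0.005  0.3167] 644
t 19.15 tcp [ 0.4495 -0.0167  0.1026] jaw -90.0 tilt z [ 0.021 -0.005 -1.   ] F [ 0.53 -0.36 -1.06] open 0.0497 q6 1.42
delta [ 0.1125 -0.0269  0.0019] spin 0.0 alt -3.142
```

View pics/scene3.png

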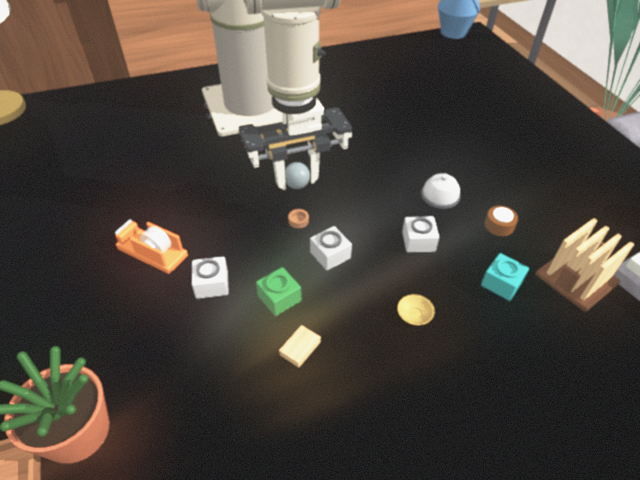

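The sphere is held at scene (297,176), and the wooden ring is empty at (298,218). Moving it over stand 2.

```bash
python3 -m pendant '[{"delta_pos":[0.02,-0.005,0],"spin":0},{"delta_pos":[0.045,-0.011,0],"spin":0},{"delta_pos":[0.07,-0.017,0],"spin":0},{"delta_pos":[0.09,-0.022,0],"spin":0},{"delta_pos":[0.105,-0.025,0],"spin":0},{"delta_pos":[0.113,-0.0268,0.002],"spin":0},{"delta_pos":[0.113,-0.0268,0.01],"spin":0},{"delta_pos":[0.113,-0.0268,0.02],"spin":0},{"delta_pos":[0.113,-0.0268,0.025],"spin":0},{"delta_pos":[0.113,-0.0268,0.025],"spin":0}]'; python3 - <<'E'
from h import *
cs=cams()
s=robot.read_state();R=Ro.from_rotvec(s["orientation"]).as_matrix();g=s["tool_pos"]-R[:,2]*.019;print(g.round(4))
c=cs["scene"];cv2.imwrite("pics/s4.png",cv2.resize(c["color"][120:290,240:420],None,fx=3.5,fy=3.5))
ms=masks({"scene":c},"glass_sphere",g)
for z in (g[2],g[2]-.001):
  if ms: print("sph",fit(cs,ms,lambda x,y:sphpts(x,y,z),list(g[:2]),[.004,.004]).x.round(4))
plan(.5625,.0100,.054,-90)
E
```

```text
t: 20.15
tool_pos: [0.5612, 0.01, 0.0781]
orientation: [3.136, -0.0, 0.029]
force: [0.5, 0.7, -1.2]
opening: 0.0497
[0.5621 0.01   0.0986]
sph [0.5631 0.0084]
sph [0.5621 0.0088]
t 20.3 tcp [0.5629 0.0099 0.0801] jaw -90.0 tilt z [ 0.022 -0.005 -1.   ] F [-0.01  0.15 -0.86] open 0.0495 q6 1.5
delta [-0.0009 -0.0002  0.0261] spin -0.0 alt 3.142
```

View pics/s4.png

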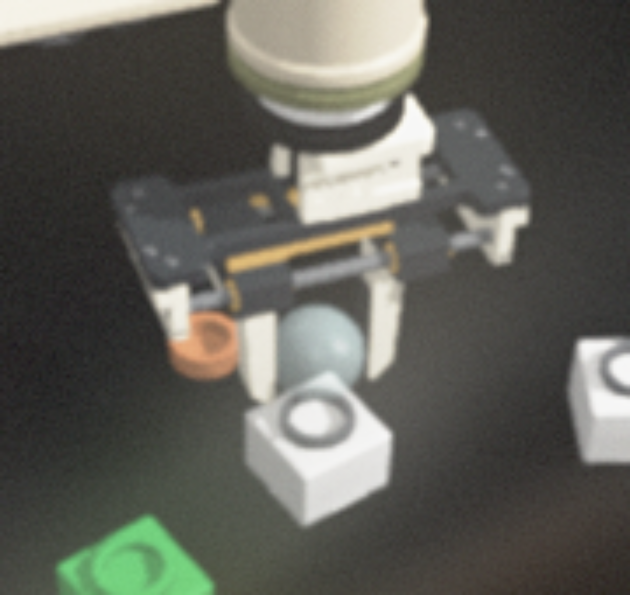

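```bash
python3 - <<'E'
from h import *
c=robot.read_camera("scene");c2=robot.read_camera("top")
s=robot.read_state();R=Ro.from_rotvec(s["orientation"]).as_matrix();g=s["tool_pos"]-R[:,2]*.019-[0,0,.001];print(s["tool_pos"],s["force"].round(2))
im=cv2.resize(c["color"],None,fx=5,fy=5,interpolation=cv2.INTER_CUBIC)
def outl(m,col):
    M=cv2.resize(m,None,fx=5,fy=5);cs_,_=cv2.findContours((M>.5).astype(np.uint8),0,1);cv2.drawContours(im,cs_,-1,col,1)
outl(hullmask(c,sphpts(*g)),(0,0,255));outl(hullmask(c,standpts(.5622,.0103,.25)),(0,255,0));outl(hullmask(c,sphpts(.5622,.0103,.072)),(255,0,255))
cv2.imwrite("pics/s5.png",im[170*5:290*5,270*5:390*5])
cv2.imwrite("pics/t5.png",cv2.resize(c2["color"][180:330,250:420],None,fx=4,fy=4))
E
```

```text
[0.56324911 0.00993958 0.08042737] [-0.7  -0.06 -1.73]
```

View pics/s5.png

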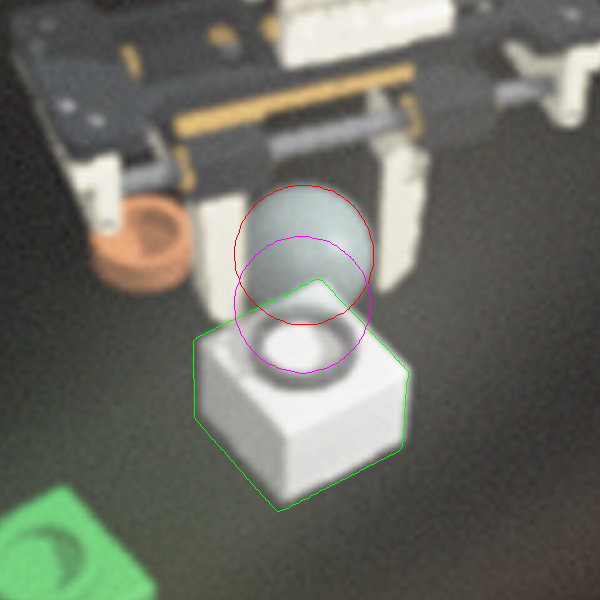

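View pics/t5.png

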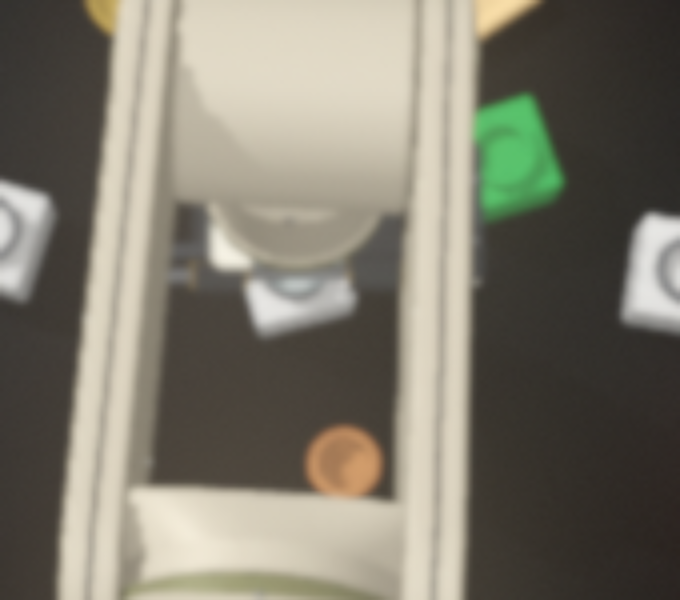

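The clear glass lets the stand show through, and the overlay agrees with the geometry. I lower in small steps and watch the force.

```bash
python3 -m pendant '[{"delta_pos":[-0.001,-0.001,0.005],"spin":0},{"delta_pos":[-0.001,-0.001,0.01],"spin":0},{"delta_pos":[-0.001,-0.001,0.014],"spin":0},{"delta_pos":[-0.001,-0.001,0.018],"spin":0},{"delta_pos":[-0.001,-0.001,0.02],"spin":0},{"delta_pos":[-0.001,-0.001,0.021],"spin":0},{"delta_pos":[-0.001,-0.001,0.022],"spin":0},{"delta_pos":[-0.001,-0.001,0.022],"spin":0}]'; python3 -c "
from h import *
plan(.5626,.011,.054,-90)"
```

```text
t: 21.2
tool_pos: [0.5628, 0.0108, 0.0584]
orientation: [3.136, 0.0, 0.035]
force: [0.3, -0.0, -2.0]
opening: 0.0493
t 21.2 tcp [0.5628 0.0108 0.0584] jaw -90.0 tilt z [ 0.022 -0.005 -1.   ] F [ 0.34 -0.01 -1.95] open 0.0493 q6 1.5
delta [-0.0003 -0.0002  0.0044] spin -0.0 alt 3.142
```

```bash
for i in 1 2 3; do python3 -m pendant '[{"delta_pos":[0,0,0.001],"spin":0},{"delta_pos":[0,0,0.001],"spin":0},{"delta_pos":[0,0,0.001],"spin":0}]' | grep -E "tool_pos|force"; done
```

```text
tool_pos: [0.5628, 0.0108, 0.0575]
force: [-0.3, 1.4, -1.7]
tool_pos: [0.5628, 0.0108, 0.0564]
force: [-0.7, 0.4, -0.5]
tool_pos: [0.5628, 0.0108, 0.0554]
force: [-0.4, -0.2, -1.3]
```

```bash
for i in 1 2 3; do python3 -m pendant '[{"delta_pos":[0,0,0.0005],"spin":0},{"delta_pos":[0,0,0.0005],"spin":0},{"delta_pos":[0,0,0.0005],"spin":0}]' | grep -E "tool_pos|force"; done
```

```text
tool_pos: [0.5628, 0.0108, 0.0548]
force: [-0.7, -0.7, -2.5]
tool_pos: [0.5629, 0.0108, 0.0544]
force: [0.1, 0.6, -1.7]
tool_pos: [0.5631, 0.0108, 0.0542]
force: [0.1, 0.5, 1.6]
```

```bash
python3 -m pendant '[{"delta_pos":[0,0,0.0002],"spin":0},{"delta_pos":[0,0,0.0002],"spin":0}]' | grep -E "tool_pos|force";python3 -m pendant '[{"delta_pos":[0,0,0],"spin":0},{"delta_pos":[0,0,0],"spin":0}]' 1 4| grep -E "tool_pos|force"
```

```text
tool_pos: [0.5632, 0.0108, 0.0541]
force: [0.1, -0.0, 1.7]
tool_pos: [0.5632, 0.0108, 0.0541]
force: [0.3, 0.4, -0.1]
```

Seated: contact came at the expected height and the load is off. Releasing and retreating straight up.

```bash
python3 -m pendant '[{"delta_pos":[0,0,0],"spin":0},{"delta_pos":[0,0,0],"spin":0},{"delta_pos":[0,0,0],"spin":0},{"delta_pos":[0,0,0],"spin":0},{"delta_pos":[0,0,0],"spin":0},{"delta_pos":[0,0,0],"spin":0}]' -1;python3 -m pendant '[{"delta_pos":[0,0,-0.02],"spin":0},{"delta_pos":[0,0,-0.05],"spin":0},{"delta_pos":[0,0,-0.09],"spin":0},{"delta_pos":[0,0,-0.13],"spin":0},{"delta_pos":[-0.05,0,-0.15],"spin":0},{"delta_pos":[-0.1,0,-0.15],"spin":0},{"delta_pos":[-0.14,0,-0.15],"spin":0},{"delta_pos":[-0.16,0,-0.15],"spin":0},{"delta_pos":[-0.16,0,-0.15],"spin":0}]'; python3 - <<'E'
from h import *
cs=cams()
ms=masks(cs,"glass_sphere",(.562,.0103,.072));print(list(ms))
for sub in (list(ms),)+tuple([n] for n in ms):
    print(sub,fit(cs,{n:ms[n] for n in sub},lambda x,y:sphpts(x,y,.072),[.562,.0103],[.004,.004]).x.round(4))
if len(ms)==2: print(fit(cs,ms,sphpts,[.562,.0103,.072],[.004,.004,.004]).x.round(4))
o=[("bell",(.478,.3025)),("tape_dispenser",(.437,-.307)),("brass_dish",(.740,.1045)),("match_box",(.735,-.106))]
for n in cs:
    for l,w in o:
        for d in robot.mark_of(n,l)[:1]: print(n,l,(world(cs[n],d["location"])[:2]-w).round(3))
    for l in ("stand_a","glass_sphere_center"):
        for d in robot.mark_of(n,l): print(n,l,round(d["score"],2),world(cs[n],d["location"]).round(3))
c=cs["scene"];cv2.imwrite("pics/f_s.png",cv2.resize(c["color"][190:330,180:460],None,fx=2.8,fy=2.8));cv2.imwrite("pics/f_t.png",cv2.resize(cs["top"]["color"][150:330,180:480],None,fx=2.6,fy=2.6))
E
```

```text
t: 24.0
tool_pos: [0.5632, 0.0108, 0.0541]
orientation: [3.136, 0.0, 0.036]
force: [-0.7, -0.1, 1.0]
opening: 0.0914
t: 24.9
tool_pos: [0.3983, 0.0117, 0.2005]
orientation: [3.136, 0.0, 0.037]
force: [1.1, 0.4, 0.2]
opening: 0.0927
['scene', 'top']
['scene', 'top'] [0.5627 0.0113]
['scene'] [0.5629 0.0117]
['top'] [0.5628 0.0107]
[0.5631 0.0111 0.0725]
scene bell [-0.    -0.002]
scene tape_dispenser [0.003 0.002]
scene brass_dish [-0.     0.001]
scene match_box [ 0.004 -0.003]
scene stand_a 0.97 [0.585 0.191 0.001]
scene stand_a 0.9 [ 0.736  0.29  -0.002]
scene stand_a 0.7 [ 0.557 -0.215 -0.002]
scene stand_a 0.61 [ 0.624 -0.111  0.001]
scene glass_sphere_center 0.69 [0.565 0.008 0.073]
top bell [ 0.001 -0.   ]
top tape_dispenser [ 0.004 -0.   ]
top brass_dish [-0.001  0.002]
top match_box [0.003 0.001]
top stand_a 0.93 [ 0.628 -0.111 -0.003]
top stand_a 0.84 [ 0.552 -0.216  0.002]
top stand_a 0.77 [0.732 0.289 0.   ]
top stand_a 0.67 [0.58  0.195 0.001]
top stand_a 0.61 [0.557 0.013 0.003]
top glass_sphere_center 0.92 [0.559 0.012 0.069]
top glass_sphere_center 0.28 [0.583 0.19  0.003]
```

View pics/f_s.png

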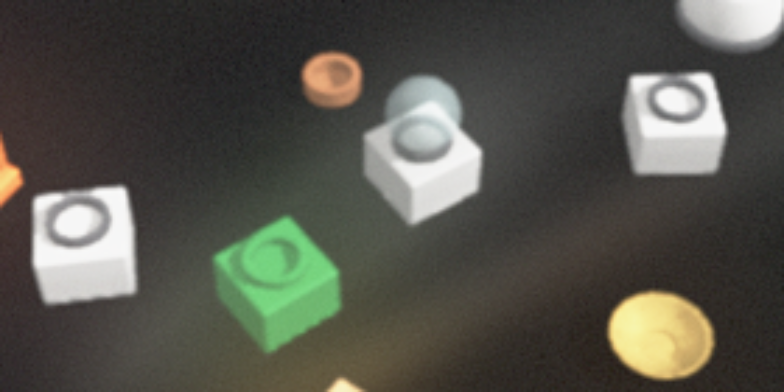

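View pics/f_t.png

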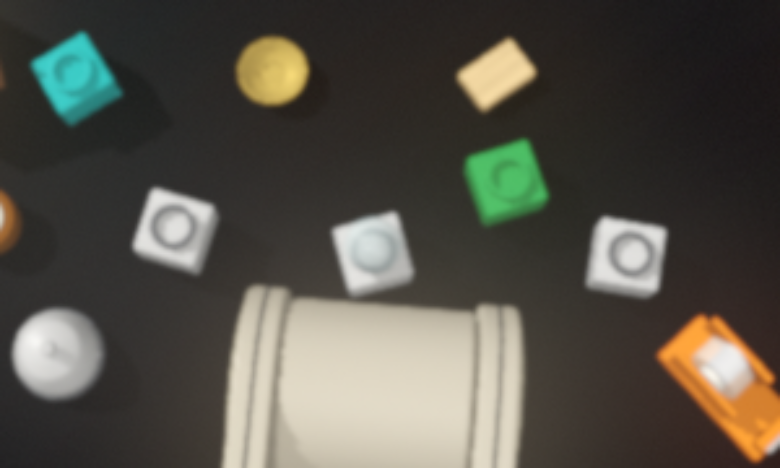

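The sphere sits in the seat of stand 2, at crop (422,115) in the scene view and (373,250) in the top view. Its fitted centre is (0.563, 0.011, 0.0725). All three stands are upright and the bystanders have not moved.

```bash
python3 -c "
from plant import robot
print(robot.close_job())"
```

```text
the job is handed in; nothing more can be done
None
```

The glass sphere is in the ring seat of the stand that dragged hardest, the middle one of the three. I handed the job in after about 25 s of the 72 s allowed. The hand-in gives no verdict.

- **Slides:** I gripped each stand at about 3 N and slid it 56–61 mm towards the robot, without lifting it. The networks do not tell a, b and c apart, so I can only name the stands by position.
- **Drag:** the right, middle and left stands (as the robot sees them) dragged at about 2.1, 5.2 and 2.8 N. The same slow motion in free air read about 0.3 N.
- **Placing:** I lowered the sphere until it touched at the expected height, with about 3 N of contact force, then released it and backed off upwards.
- **Last checks:** the sphere's fitted centre is (0.563, 0.011, 0.0725) m, about 1 mm from the stand's axis. All three stands look upright. All four bystanders are within about 5 mm of their starts, which is the accuracy of the networks.

**What disagreed:** the two slippery stands read above the stated 0.7–1.3 N, probably from sensor noise and slight downward pressure from the gripper. The hardest stand's 5.2 N is at the low end of the rubber-core range of 5–8.5 N. The ranking was still clear.

I could not measure the force on that stand's feet directly.

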